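Press a coupon in the trigger jig, back the jaw off and take the block out

TASK

The sample block in the pressing jig needs its coupon pressed on: pump the trigger, let it spring back each time, until the jaw holds the block against the sprung plate with the plate pushed back by at least 6 mm. Then press the jaw's release paddle and slide the jaw all the way back, flip the toggle clamp fully open over its centre, take the block out and set it down upright, flat on the floor of the tray, without dropping it. Do not push or upset the bottles and other things standing about.

Things in the scene. Friction and masses are not known exactly. Their poses are not given: they have to be found in the camera images.
- jig: Pressing jig, fixed to the table: dark steel base plate 12 mm thick, x -200 to 130 and y -38 to 42 mm in its own frame. Origin on the table under the push bar; x along the bar from the trigger towards the sprung plate, z up, y = 0 the middle line on which trigger, jaw, block and plate stand. The toggle clamp is on the -y side.
- nest (a point): Point on the jig's base top, at jig (45, 0, 12) mm, about where the block stands, between two guides 5 mm high (tops at z 17) with inner faces at y +-21.5 mm. With the toggle open and jaw home nothing else of the jig is within 37 mm of the block's two y sides; its coupon may touch the plate.
- jaw (a joint): Travel of the jaw (m): 0 = all the way back (home, away from the plate), grows to at most 0.08 towards the plate. A ratchet of 4 mm pitch lets it go forward and stops it from going back unless the release paddle is pressed. Sliding takes about 2 N. It has no return spring: push it back while the paddle is down.
- jaw_face (a point): Middle of the jaw's pressing face (42 mm wide, z 14 to 44 mm), which faces the block; at jig x = -25 mm + jaw travel. Moves with the jaw.
- trigger (a joint): Trigger angle (rad): 0 at rest (leaning 0.6 towards the plate), to 0.62 (upright) as its upper end is pulled along jig -x towards the fixed grip; springs back. Upper part 34 mm wide, ends 82 mm from the pivot: at rest its top front edge is at jig (-50, 0, 132) mm; fully pulled its front stands upright at x -95. First 0.2 idle; a full pull moves the jaw 10 to 18 mm; 2 to 18 N.
- trigger_front (a point): Point on the trigger's front face (plate's side), on the middle line, 55 mm from its pivot, where to push along jig -x; at rest at jig (-65, 0, 110) mm.
- trigger_pivot (a point): Trigger pivot, at jig (-100, 0, 67) mm; its axis runs along jig y. Behind the trigger a fixed black grip stands at jig x -153 to -133 mm, up to z 135 mm.
- plate (a joint): How far the sprung pressure plate is pushed back along the jig's +x (m): 0 free, 0.018 at its stop; spring about 0.6 N/mm.
- plate_face (a point): Middle of the sprung plate's face (44 mm wide, z 14 to 50 mm), on the middle line, at jig x = 80 mm when free.
- release (a joint): Angle of the release paddle on the jaw (rad): 0 to 0.15 at rest, 0.4 fully pressed; the jaw is free to slide back from about 0.2 (paddle down about 4 mm; full travel about 10 mm). Springs up when let go. Takes 3 to 12 N downward.
- paddle (a point): Middle of the ribbed top of the release paddle, on the middle line, z about 72 mm at rest, moves with the jaw; the paddle is 16 mm long along jig x. An upright thumb stop of the jaw (30 mm wide, up to z 88) stands 9 mm from this point on the -x side: a finger pressing the paddle pushes the jaw home against it. As it is pressed the paddle also swings up to 15 mm towards the plate.
- toggle (a joint): Angle of the toggle clamp (rad): 0 closed (arm over the block, about 1 mm above it, handle upright), 2.0 fully open (arm up and leaning outward, handle lowered outward). Opening swings the handle's top along the jig's -y. A spring holds it both ways and snaps it over past about 1.0 rad; takes up to 5 N at the handle.
- toggle_hinge (a point): Toggle hinge, at jig (52, -66, 56) mm, axis along jig x, on two steel cheeks (jig x 40 to 64, y -74 to -58 mm, up to z 62 mm). Open, the toggle's arm reaches up to z about 115 mm above it and outward.
- toggle_handle (a point): Point on the axis of the toggle's black round handle (15 mm thick), 55 mm from its hinge; the handle ends 64 mm from the hinge. When closed this point is at jig (52, -67, 111) mm.
- block: Sample block to be pressed: steel block 42 mm long with an 8 mm white ceramic coupon on its front end; 50 (x) x 40 (y) x 40 (z) mm in all, 0.25 kg. Origin in the middle of its underside, x towards the coupon and the spring plate. Stands on the jig's base, a little way from both jaw and plate.
- tray: Shallow open aluminium tray 140 (x) x 150 (y) x 18 mm, walls and floor 3 mm, heavy, loose on the table, on the left or on the right of the jig. Origin in the middle of its underside.
- amber_bottle: Bystander: brown glass bottle with black cap, 50 mm across, 100 mm tall. Origin in the middle of its underside.
- white_bottle: Bystander: small white bottle with white cap, 42 mm across, 85 mm tall. Origin in the middle of its underside.
- weight: Bystander: brass balance weight with a knob, 27 mm across, 43 mm tall. Origin in the middle of its underside.
- vial: Bystander: small vial with black cap, 21 mm across, 44 mm tall. Origin in the middle of its underside.
- stain_bottle: Bystander: small brown bottle with white cap, 36 mm across, 70 mm tall. Origin in the middle of its underside.
- timer: Bystander: white lab timer with three keys, 70x64x20 mm, lying flat on the side where the tray is not. Origin in the middle of its underside.
- clear_bottle: Bystander: clear bottle with blue cap, 58 mm across, 135 mm tall, behind the work on the left. Origin in the middle of its underside.
There are look-alikes about, which are no part of the job. What is shaped like the block but blue or orange is not meant.

How it is judged:
By the outcome, as a careful person would: the job done as asked, in the order asked, and still so for the second after the job is handed in, with the robot touching nothing.
It also fails if it takes over 66 s, if anything falls off the work surface, if the arm or the gripper's body presses on something with over 40 N, if the wrist force passes 120 N, or if a joint passes its speed limit or range.

ROBOT

A 7-joint arm with a two-finger parallel gripper is mounted at the origin on a cart in front of the work surface, level with it; the furniture and walls round the work are solid. World frame = base frame: x ahead of the robot, y to its left, z up, the work surface at z = 0. Lengths are in m, angles in rad, forces in N, time in s.
With the tool pointing down it reaches from about 0.4 to 0.85 m from the base axis. Payload 4.4 kg.
Tool frame: the origin (TCP) lies between the finger pads; the fingertips stand arm.nose_length ahead of it and the grasp point (between the pads) lies 11 mm behind it (arm.nose_length is the distance from the TCP to the fingertips, in m); z points along the fingers, y is the line along which they close (so a half turn about z gives the same grasp; the last joint's range is limited). The gripper opens to 94 mm and grips with 3 to 60 N. Pads are 16 mm wide; open, the fingers measure 119 mm over their backs; the gripper's body (75 mm by 177 mm) begins 78 mm behind the grasp point.
Start: joints at [1.131, 0.628, 0.038, 1.517, -0.027, 0.996, -0.02], TCP at [0.237, -0.605, 0.213] pointing down, gripper open.
Joint ranges: [-3.06, 3.06], [-0.37, 2.12], [-1.25, 1.32], [0.18, 2.47], [-1.1, 4.24], [0.23, 1.98], [-2.94, 2.94]. Speed limits (rad/s): [2.57, 2.57, 3.14, 3.14, 3.14, 3.14, 3.14].

INTERFACE

Orientations are given as a unit quaternion [w, x, y, z].
In Python, from workcell import arm gives the robot as it stands.
- The arm moves only by the tool apply_moves, never from a script. Its argument "rows" is a list of rows, each an object of numbers: "dx", "dy", "dz": the shift along the tool's x, y, z scaled (see below); "ax", "ay", "az": the turn, a rotation vector about the tool's x, y, z scaled (see below); "fingers": the closure, from 0 (fully open) to 1 (shut). A call has 1 to 8 rows; each row shifts and turns the commanded pose from where the row before left it, along the tool's axes as they then stand; what a row does not reach is not made up. The controller multiplies each number of a shift by 0.25 m and each number of a turn by 2 rad. A row lasts 1/10 s, in which the tool goes at most 50 mm and 8.59 degrees, less where a joint would pass 70% of its speed; a pose out of reach is approached as far as the arm can. A call with a number of a shift or a turn outside -1 to 1 is refused whole. A call with a gripper value outside its range is refused whole. The fingers move at their own pace and stop on an object; "grip_force" is the grip in N (left out, the last holds). Time passes only in rows, so rows that do not move let the fingers close. It gives the time, the measured TCP pose, the force, the opening and the grip force at its end, in the units of the state.
- arm.read_state(): the state, without advancing time (a new reading comes with each control period).
- arm.grab_frame(name): name is "side" or "top" or "wrist"; returns a dict with "frame" (420x560x3 uint8, blue, green, red), "z_map" (420x560 float32, m along the optical axis (not along the pixel's ray), 0 where there is no reading), "vfov" (degrees; the focal length in pixels is half the picture's height over the tangent of half this angle, whatever the lens; pixels are square), "cx", "cy" (the principal point, pixels), "R" (3x3) and "t" (3): a world point X has camera coordinates R X + t; the wrist camera has in their place "mount" (4x4, takes a point from camera to tool coordinates, whose origin is the TCP and whose axes are the flange's). Camera axes: x right, y down, z forward; pixel columns grow to the right and rows downward; lengths in m; the calibration is good to about 2 mm. A picture is of the moment at which its call begins: read the wrist's pose just before it.
- arm.close_job(): hands the job in; it is judged then, once.
Trained networks look in a picture, given as the dict that the camera call returned (one of the last four; its "shot" number tells which), for a name from the list of things; names that differ only in an ending like _2 or _b are one class to them, and where a whole thing is asked for, a point or a joint stands for the part that bears it (a point fixed in the world has none). Each returns a list of dicts, best first, with "score" (0 to 1); they miss things now and then, are a little off and sometimes report something else, mostly with a low value. They report only what shows in the picture. A call takes as long as a camera call. They do not tell look-alikes from the thing itself.
- arm.boxes_of(picture, thing): "location" ([x, y, z] in m, in world coordinates, good to about 4 mm: the middle of the surface that is visible of it).
- arm.trace(picture, thing): "mask" (420x560 bool, what is visible of it).
- arm.landmark_of(picture, thing): "location" ([x, y, z] in m, in world coordinates, good to about 4 mm: a listed point, or the origin of a listed thing).
The state is a dict: "clock": time; "joint_pos": joint angles; "qd": joint speeds; "tau": joint torques, N m; "eef_pos": TCP position; "ee_rot": TCP orientation; "ft_force": force on the tool from outside, world axes, zero at the start; "torque": the same for the moment, N m; "finger_gap": opening from 0.0 (shut) to 1.0 (fully open); "grasp_force": force on a finger pad.
Only numpy, scipy, OpenCV 4.12 (cv2) and the standard library are available. Lean on these libraries where they do the work, as an engineer would, in place of code of your own. Each camera call takes 0.05 s, during which the arm holds its last target. There are 200 camera calls.

## Working session

There is one attempt and no reset: what is moved stays moved. The work goes in short steps, Python scripts to look and compute and a tool call to move; the robot and the scene stay as the last step left them, time stands still between calls to the robot, and variables do not carry over. Pictures are saved under pics/ and viewed, at most 13 in all, crops included, and the job is handed in when it is done.

Besides the shell and the picture viewer there is one more tool, called after "Emit:" in YAML: its name, and indented under it one key for each argument. apply_moves: Moves the arm, as the interface text tells. Shifts and turns lie within -1 to 1; 1 stands for 0.25 m of shift or 2 rad of turn. Its arguments: {"type":"object","properties":{"rows":{"type":"array"},"grip_force":{"type":"number"}},"required":["rows"]}

```bash
ls; mkdir -p pics; cat > h.py <<'E'
import numpy as np, cv2
from scipy.spatial.transform import Rotation as Ro
from workcell import arm
np.set_printoptions(precision=4,suppress=True)
def rot(s): q=s["ee_rot"]; return Ro.from_quat([q[1],q[2],q[3],q[0]])
def st():
    s=arm.read_state(); print("t",round(s["clock"],2),"pos",np.array(s["eef_pos"]),"R",rot(s).as_matrix().round(3).tolist(),"F",np.array(s["ft_force"]).round(1),"gap",round(s["finger_gap"],3),"gf",s["grasp_force"],"q",np.array(s["joint_pos"]).round(2)); return s
E
python3 - <<'E'
from h import *
s=st(); print(arm.nose_length)
P={n:arm.grab_frame(n) for n in("side","top")}
for n,p in P.items():
    cv2.imwrite(f"pics/{n}0.png",p["frame"]); print(n,p["vfov"],p["R"],p["t"])
for n,p in P.items():
  for k in "trigger_front trigger_pivot jaw_face paddle plate_face toggle_hinge toggle_handle nest jig block tray amber_bottle white_bottle weight vial stain_bottle timer clear_bottle".split():
    print(n,k,[(np.array(d["location"]).round(3).tolist(),round(d["score"],2)) for d in arm.landmark_of(p,k)[:3]])
E
```

```text
pics
t 0.0 pos [ 0.2371 -0.6045  0.2126] R [[0.931, 0.365, -0.001], [0.365, -0.931, 0.002], [-0.0, -0.002, -1.0]] F [ 0.7 -0.2 -0.2] gap 1.002 gf 0.0 q [ 1.13  0.63  0.04  1.52 -0.03  1.   -0.02]
0.008
side 42.07011683390412 [[-0.9978 -0.0659 -0.007 ]
 [-0.0334  0.5904 -0.8065]
 [ 0.0573 -0.8044 -0.5913]] [0.5384 0.0942 1.4753]
top 52.80279906898282 [[ 0.0003 -1.      0.0004]
 [-0.981  -0.0003 -0.1941]
 [ 0.1941 -0.0004 -0.981 ]] [-0.0149  0.5466  1.078 ]
side trigger_front [([0.537, -0.077, 0.112], 0.73), ([0.522, -0.036, 0.026], 0.68)]
side trigger_pivot [([0.55, -0.108, 0.066], 0.66), ([0.562, 0.054, 0.112], 0.31)]
side jaw_face [([0.524, -0.037, 0.028], 0.61)]
side paddle [([0.523, -0.05, 0.072], 0.46)]
side plate_face [([0.486, 0.062, 0.03], 0.67)]
side toggle_hinge []
side toggle_handle [([0.561, 0.054, 0.11], 0.58), ([0.554, 0.119, 0.002], 0.37)]
side nest [([0.5, 0.028, 0.013], 0.75)]
side jig [([0.516, -0.014, -0.001], 0.87)]
side block [([0.674, 0.087, -0.003], 0.87), ([0.496, 0.181, -0.001], 0.86), ([0.343, 0.033, -0.002], 0.62)]
side tray []
side amber_bottle [([0.415, -0
[... 836 characters left out ...]
69, -0.005], 0.55)]
top nest [([0.498, 0.035, 0.012], 0.69), ([0.417, -0.054, 0.004], 0.4)]
top jig [([0.512, -0.011, -0.003], 0.63)]
top block [([0.498, 0.182, 0.001], 0.79), ([0.677, 0.088, -0.003], 0.74), ([0.34, 0.029, -0.002], 0.73)]
top tray [([0.531, 0.368, -0.001], 0.94)]
top amber_bottle [([0.417, -0.053, 0.002], 0.64), ([0.524, -0.05, 0.068], 0.21)]
top white_bottle [([0.451, -0.132, 0.003], 0.67)]
top weight [([0.719, 0.285, -0.0], 0.46), ([0.606, -0.037, -0.0], 0.45)]
top vial [([0.546, 0.123, -0.0], 0.61)]
top stain_bottle [([0.641, -0.135, -0.002], 0.47), ([0.546, -0.359, -0.003], 0.3)]
top timer [([0.547, -0.36, -0.003], 0.95)]
top clear_bottle [([0.713, 0.282, -0.002], 0.98)]
```

View pics/top0.png

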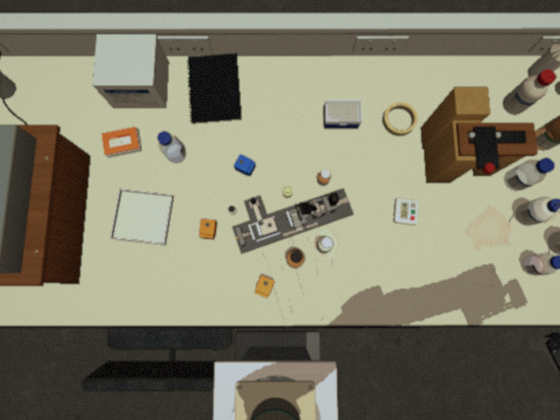

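View pics/side0.png

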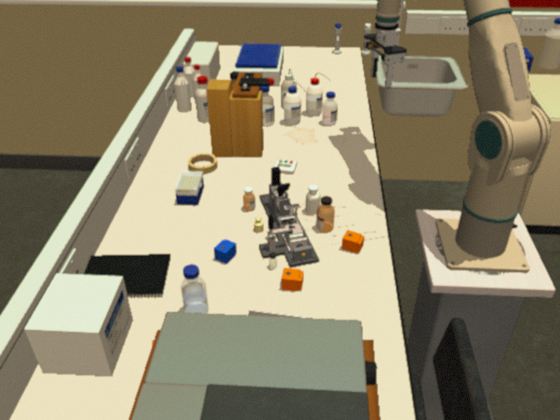

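```bash
cat >> h.py <<'E'
J={"trigger_front":(-65,0,110),"trigger_pivot":(-100,0,67),"jaw_face":(-25,0,29),"plate_face":(80,0,32),"toggle_hinge":(52,-66,56),"toggle_handle":(52,-67,111),"nest":(45,0,12),"jig":(0,0,0)}
def fit(ps):
    from scipy.optimize import least_squares
    A=[];B=[]
    for p in ps:
        for k,v in J.items():
            d=[x for x in arm.landmark_of(p,k) if x["score"]>.5]
            if d: A.append(np.array(v)/1e3);B.append(d[0]["location"])
    A=np.array(A);B=np.array(B)
    f=lambda u:(B[:,:2]-(A[:,:2]@np.array([[np.cos(u[2]),np.sin(u[2])],[-np.sin(u[2]),np.cos(u[2])]])+u[:2]))
    r=least_squares(lambda u:f(u).ravel()*500,[.51,-.01,1.85],loss="soft_l1")
    return r.x,f(r.x),(B-A)[:,2]
E
python3 - <<'E'
from h import *
u,e,z=fit([arm.grab_frame(n) for n in("side","top","side","top")])
print(u,z);print(e*1000)
p=arm.grab_frame("top")
# point cloud of jig base in jig frame: heights
f=210/np.tan(np.radians(p["vfov"]/2)); Z=p["z_map"]; v,c=np.mgrid[:420,:560]
C=np.stack([(c-p["cx"])/f*Z,(v-p["cy"])/f*Z,Z],-1); W=(C-p["t"])@p["R"]
np.save("W.npy",W)
t=u[2];d=W-np.array([u[0],u[1],0]);jx=d[...,0]*np.cos(t)+d[...,1]*np.sin(t);jy=-d[...,0]*np.sin(t)+d[...,1]*np.cos(t)
m=(Z>0)&(abs(jx)<220)&(W[...,2]>.008)&(W[...,2]<.016)&(jx>-.23)&(jx<.16)&(abs(jy)<.06)
r=cv2.minAreaRect(W[m][:,:2].astype(np.float32)*1000); print("base rect",r)
def s(x0,x1,z0,z1,y0=-.03,y1=.03):
    m=(Z>0)&(jx>x0)&(jx<x1)&(jy>y0)&(jy<y1)&(W[...,2]>z0)&(W[...,2]<z1)
    return (np.percentile(jx[m],[2,50,98]),np.percentile(jy[m],[2,50,98]),np.percentile(W[...,2][m],[2,50,98])) if m.any() else None
print("blocktop",s(.005,.075,.045,.06)); print("trigger top",s(-.09,-.03,.1,.16)); print("thumb",s(-.06,0,.078,.1)); print("paddle",s(-.06,0,.06,.078)); print("handle",s(.03,.07,.1,.13,-.1,-.04)); print("grip",s(-.17,-.115,.12,.15)); print("plate",s(.07,.13,.04,.06))
E
```

```text
[ 0.5147 -0.0136  1.8949] [ 0.0054 -0.0017  0.0009  0.0007 -0.0009  0.0008  0.0001 -0.0045  0.0012
  0.0009 -0.0008  0.0008  0.0051  0.0017 -0.0034 -0.0019 -0.0014  0.0007
 -0.0016  0.0009 -0.0006 -0.002  -0.0042 -0.0001 -0.0003 -0.001  -0.1127
  0.0031 -0.0051]
[[  -1.1596   -2.5508]
 [   2.393     5.0265]
 [  -1.0197   -0.7678]
 [   2.4416   -1.3787]
 [  -0.2063   -1.9972]
 [  -0.5249   -2.1225]
 [  -1.7573    1.2341]
 [   0.7404    2.3492]
 [   0.393    -1.3735]
 [  -0.7197    3.5322]
 [  -1.3775   -6.2998]
 [  -3.7584    1.1213]
 [   0.3937    1.8028]
 [  -1.5249    1.8775]
 [   2.1427   -0.6659]
 [   2.093    -0.4735]
 [   0.1803    3.0322]
 [  -0.6775   -0.3998]
 [   1.3416   -3.2787]
 [   0.6937   -2.1972]
 [   0.3751    0.9775]
 [  88.8427  -20.0659]
 [  -1.7596    1.3492]
 [  -1.107    -2.0735]
 [  -0.8197    4.1322]
 [  -2.3584    1.4213]
 [  77.7937 -189.2972]
 [  -1.2249    3.4775]
 [   1.5427    1.5341]]
base rect ((532.670654296875, -44.76240539550781), (102.87108612060547, 330.45343017578125), 17.991226196289062)
blocktop (array([0.0173, 0.0392, 0.065 ]), array([-0.0191,  0.0016,  0.0191]), array([0.047 , 0.0518, 0.0565]))
trigger top (array([-0.0807, -0.0641, -0.052 ]), array([-0.0157,  0.0003,  0.0146]), array([0.1037, 0.1281, 0.1377]))
thumb (array([-0.0552, -0.0519, -0.0467]), array([-0.0135,  0.0001,  0.0163]), array([0.0793, 0.0877, 0.0916]))
paddle (array([-0.0505, -0.0384, -0.0303]), array([-0.0126,  0.0106,  0.0288]), array([0.063 , 0.071 , 0.0768]))
handle (array([0.0471, 0.0532, 0.0584]), array([-0.0701, -0.0644, -0.0608]), array([0.1025, 0.1181, 0.122 ]))
grip (array([-0.152 , -0.142 , -0.1331]), array([-0.0138, -0.0016,  0.0096]), array([0.1231, 0.1334, 0.1383]))
plate (array([0.0802, 0.1115, 0.1215]), array([-0.0219,  0.0019,  0.025 ]), array([0.0415, 0.0482, 0.0531]))
```

The top view shows the jig running from its plate (~240,235) to the trigger (~345,205), with the toggle at (255,205) on the far side, the tray at (142,217), and orange and blue look-alikes at (207,228), (264,286) and (245,165). The side view agrees. The pale block with the white coupon sits in the jig at (265,226).

```bash
cat >> h.py <<'E'
U=np.array([.5147,-.0136,1.889])
def j2w(p):
    c,s=np.cos(U[2]),np.sin(U[2]); return np.array([U[0]+c*p[0]-s*p[1],U[1]+s*p[0]+c*p[1],p[2]])
def w2j(p):
    c,s=np.cos(U[2]),np.sin(U[2]); d=np.array(p)-[U[0],U[1],0]; return np.array([c*d[0]+s*d[1],-s*d[0]+c*d[1],d[2]])
def plan(s,Wt,yaw,n,Rt=None):
    "rows straight from pose s to world TCP Wt, tool down with tool x at yaw"
    R0=rot(s); Rt=Rt or Ro.from_matrix(np.array([[np.cos(yaw),np.sin(yaw),0],[np.sin(yaw),-np.cos(yaw),0],[0,0,-1]]))
    dv=(R0.inv()*Rt).as_rotvec(); R=R0; stp=(np.array(Wt)-s["eef_pos"])/n
    for i in range(n):
        print((R.inv().apply(stp)/.25).round(3),(dv/n/2).round(3)); R=R*Ro.from_rotvec(dv/n)
E
python3 - <<'E'
from h import *
s=st(); plan(s,j2w([-.026,0,.2]),U[2],16)
E
```

```text
t 3.75 pos [ 0.2374 -0.6051  0.2135] R [[0.931, 0.365, 0.0], [0.365, -0.931, -0.0], [0.0, 0.0, -1.0]] F [0.1 0.2 0.1] gap 1.0 gf 0.0 q [ 1.13  0.63  0.04  1.52 -0.03  1.   -0.02]
[ 0.118 -0.106  0.003] [ 0.     0.    -0.047]
[ 0.128 -0.094  0.003] [ 0.     0.    -0.047]
[ 0.136 -0.082  0.003] [ 0.     0.    -0.047]
[ 0.143 -0.068  0.003] [ 0.     0.    -0.047]
[ 0.149 -0.055  0.003] [ 0.     0.    -0.047]
[ 0.153 -0.04   0.003] [ 0.     0.    -0.047]
[ 0.157 -0.026  0.003] [ 0.     0.    -0.047]
[ 0.158 -0.011  0.003] [ 0.     0.    -0.047]
[0.159 0.004 0.003] [ 0.     0.    -0.047]
[0.157 0.019 0.003] [ 0.     0.    -0.047]
[0.155 0.034 0.003] [ 0.     0.    -0.047]
[0.151 0.049 0.003] [ 0.     0.    -0.047]
[0.146 0.063 0.003] [ 0.     0.    -0.047]
[0.139 0.076 0.003] [ 0.     0.    -0.047]
[0.131 0.089 0.003] [ 0.     0.    -0.047]
[0.122 0.101 0.003] [ 0.     0.    -0.047]
```

Emit:
apply_moves:
  rows:
    - {"dx": 0.118, "dy": -0.106, "dz": 0.003, "az": -0.047, "fingers": 1}
    - {"dx": 0.128, "dy": -0.094, "dz": 0.003, "az": -0.047, "fingers": 1}
    - {"dx": 0.136, "dy": -0.082, "dz": 0.003, "az": -0.047, "fingers": 1}
    - {"dx": 0.143, "dy": -0.068, "dz": 0.003, "az": -0.047, "fingers": 1}
    - {"dx": 0.149, "dy": -0.055, "dz": 0.003, "az": -0.047, "fingers": 1}
    - {"dx": 0.153, "dy": -0.04, "dz": 0.003, "az": -0.047, "fingers": 1}
    - {"dx": 0.157, "dy": -0.026, "dz": 0.003, "az": -0.047, "fingers": 1}
    - {"dx": 0.158, "dy": -0.011, "dz": 0.003, "az": -0.047, "fingers": 1}
  grip_force: 20

```text
schema error: expected keys dx, dy, dz, ax, ay, az, fingers
```

Emit:
apply_moves:
  rows:
    - {"dx": 0.159, "dy": 0.004, "dz": 0.003, "az": -0.047, "fingers": 1}
    - {"dx": 0.157, "dy": 0.019, "dz": 0.003, "az": -0.047, "fingers": 1}
    - {"dx": 0.155, "dy": 0.034, "dz": 0.003, "az": -0.047, "fingers": 1}
    - {"dx": 0.151, "dy": 0.049, "dz": 0.003, "az": -0.047, "fingers": 1}
    - {"dx": 0.146, "dy": 0.063, "dz": 0.003, "az": -0.047, "fingers": 1}
    - {"dx": 0.139, "dy": 0.076, "dz": 0.003, "az": -0.047, "fingers": 1}
    - {"dx": 0.131, "dy": 0.089, "dz": 0.003, "az": -0.047, "fingers": 1}
    - {"dx": 0.122, "dy": 0.101, "dz": 0.003, "az": -0.047, "fingers": 1}

```text
schema error: expected keys dx, dy, dz, ax, ay, az, fingers
```

```bash
python3 - <<'E'
from h import *
s=st(); print("jig",w2j(s["eef_pos"]))
p=arm.grab_frame("wrist"); cv2.imwrite("pics/w1.png",p["frame"]); print(p["mount"],p["vfov"])
s=st(); plan(s,j2w([-.024,0,.116]),U[2],3)
E
```

```text
t 3.75 pos [ 0.2374 -0.6051  0.2135] R [[0.931, 0.365, 0.0], [0.365, -0.931, -0.0], [0.0, 0.0, -1.0]] F [0.1 0.2 0.1] gap 1.0 gf 0.0 q [ 1.13  0.63  0.04  1.52 -0.03  1.   -0.02]
jig [-0.4751  0.4485  0.2135]
[[-0.0001 -0.9638 -0.2668  0.0786]
 [ 1.     -0.     -0.0003  0.0004]
 [ 0.0003 -0.2668  0.9638 -0.1701]
 [ 0.      0.      0.      1.    ]] 71.71716209471164
t 3.8 pos [ 0.2374 -0.6051  0.2135] R [[0.931, 0.365, 0.0], [0.365, -0.931, -0.0], [0.0, 0.0, -1.0]] F [-0.7 -0.2 -0.1] gap 0.998 gf 0.0 q [ 1.13  0.63  0.04  1.52 -0.03  1.   -0.02]
[ 0.63  -0.567  0.13 ] [ 0.     0.    -0.253]
[ 0.826 -0.191  0.13 ] [ 0.     0.    -0.253]
[0.816 0.232 0.13 ] [ 0.     0.    -0.253]
```

View pics/w1.png

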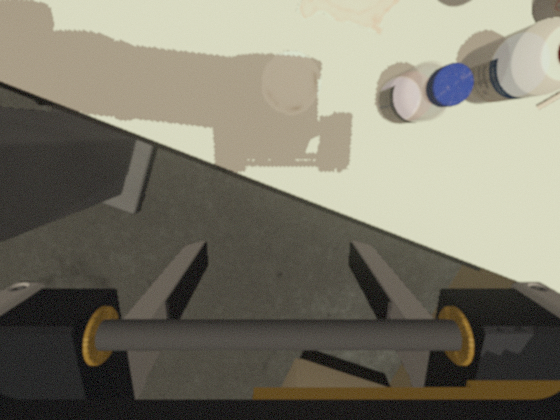

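The wrist view is still from the start pose: the table edge, a bottle at (540,60) and the fingers at (180,290) and (380,290). The rows were refused, so I'm resending them with every key.

Emit:
apply_moves:
  rows:
    - {"dx": 0.118, "dy": -0.106, "dz": 0.003, "ax": 0, "ay": 0, "az": -0.047, "fingers": 1}
    - {"dx": 0.128, "dy": -0.094, "dz": 0.003, "ax": 0, "ay": 0, "az": -0.047, "fingers": 1}
    - {"dx": 0.136, "dy": -0.082, "dz": 0.003, "ax": 0, "ay": 0, "az": -0.047, "fingers": 1}
    - {"dx": 0.143, "dy": -0.068, "dz": 0.003, "ax": 0, "ay": 0, "az": -0.047, "fingers": 1}
    - {"dx": 0.149, "dy": -0.055, "dz": 0.003, "ax": 0, "ay": 0, "az": -0.047, "fingers": 1}
    - {"dx": 0.153, "dy": -0.04, "dz": 0.003, "ax": 0, "ay": 0, "az": -0.047, "fingers": 1}
    - {"dx": 0.157, "dy": -0.026, "dz": 0.003, "ax": 0, "ay": 0, "az": -0.047, "fingers": 1}
    - {"dx": 0.158, "dy": -0.011, "dz": 0.003, "ax": 0, "ay": 0, "az": -0.047, "fingers": 1}
  grip_force: 20

```text
clock: 4.6
eef_pos: [0.3813, -0.3207, 0.2077]
ee_rot: [0.0, 0.845, 0.535, 0.0]
ft_force: [0.4, -1.4, -0.2]
finger_gap: 0.355
grasp_force: 0.0
```

Emit:
apply_moves:
  rows:
    - {"dx": 0.159, "dy": 0.004, "dz": 0.003, "ax": 0, "ay": 0, "az": -0.047, "fingers": 1}
    - {"dx": 0.157, "dy": 0.019, "dz": 0.003, "ax": 0, "ay": 0, "az": -0.047, "fingers": 1}
    - {"dx": 0.155, "dy": 0.034, "dz": 0.003, "ax": 0, "ay": 0, "az": -0.047, "fingers": 1}
    - {"dx": 0.151, "dy": 0.049, "dz": 0.003, "ax": 0, "ay": 0, "az": -0.047, "fingers": 1}
    - {"dx": 0.146, "dy": 0.063, "dz": 0.003, "ax": 0, "ay": 0, "az": -0.047, "fingers": 1}
    - {"dx": 0.139, "dy": 0.076, "dz": 0.003, "ax": 0, "ay": 0, "az": -0.047, "fingers": 1}
    - {"dx": 0.131, "dy": 0.089, "dz": 0.003, "ax": 0, "ay": 0, "az": -0.047, "fingers": 1}
    - {"dx": 0.122, "dy": 0.101, "dz": 0.003, "ax": 0, "ay": 0, "az": -0.047, "fingers": 1}

```text
clock: 5.4
eef_pos: [0.5265, -0.0386, 0.2017]
ee_rot: [0.0, 0.589, 0.808, 0.0]
ft_force: [-0.5, -0.8, -0.4]
finger_gap: 0.008
grasp_force: 0.0
```

```bash
cat >> h.py <<'E'
def cloud(p,s=None):
    f=210/np.tan(np.radians(p["vfov"]/2)); Z=p["z_map"]; v,c=np.mgrid[:420,:560]
    C=np.stack([(c-p["cx"])/f*Z,(v-p["cy"])/f*Z,Z],-1)
    if s is None: W=(C-p["t"])@p["R"]
    else:
        m=np.array(p["mount"]); W=(C@m[:3,:3].T+m[:3,3])@rot(s).as_matrix().T+s["eef_pos"]
    c,q=np.cos(U[2]),np.sin(U[2]); d=W-[U[0],U[1],0]
    return np.stack([c*d[...,0]+q*d[...,1],-q*d[...,0]+c*d[...,1],d[...,2]],-1),Z>0
def box(K,x0,x1,y0,y1,z0,z1):
    k,ok=K; k=k*1000; m=ok&(k[...,0]>x0)&(k[...,0]<x1)&(k[...,1]>y0)&(k[...,1]<y1)&(k[...,2]>z0)&(k[...,2]<z1)
    return m.sum(),(np.percentile(k[m],[3,50,97],axis=0).T.round(1).tolist() if m.sum()>4 else None)
E
python3 - <<'E'
from h import *
s=arm.read_state(); p=arm.grab_frame("wrist"); cv2.imwrite("pics/w2.png",p["frame"])
K=cloud(p,s)
print("block",box(K,0,75,-30,30,46,58)); print("plate",box(K,72,130,-30,30,40,60)); print("base",box(K,-220,140,-45,50,8,15)); print("handle",box(K,30,75,-100,-40,108,130)); print("jaw",box(K,-60,0,-25,25,36,80)); 
s=st(); print("jig",w2j(s["eef_pos"])); plan(s,j2w([-.024,0,.116]),U[2],3)
E
```

```text
block (np.int64(1561), [[17.6, 39.0, 63.7], [-16.9, 2.4, 19.4], [47.1, 50.6, 52.2]])
plate (np.int64(1041), [[79.5, 110.6, 120.0], [-19.9, 2.6, 25.0], [41.7, 46.8, 49.6]])
base (np.int64(6870), [[-118.5, 20.0, 118.9], [-38.5, 3.9, 41.5], [9.2, 10.8, 13.9]])
handle (np.int64(193), [[47.3, 52.3, 57.9], [-69.5, -63.7, -59.6], [108.6, 117.8, 119.8]])
jaw (np.int64(836), [[-50.6, -38.1, -22.3], [-16.1, 4.2, 22.9], [39.1, 68.8, 76.9]])
t 5.45 pos [ 0.5299 -0.0304  0.2021] R [[-0.317, 0.949, 0.005], [0.949, 0.317, 0.006], [0.004, 0.007, -1.0]] F [3.5 5.2 0.7] gap 0.005 gf 0.0 q [ 0.3   0.5  -0.42  1.86  0.26  0.83  0.07]
jig [-0.0207 -0.0092  0.2021]
[-0.005 -0.013  0.115] [ 0.001 -0.001  0.001]
[-0.005 -0.013  0.115] [ 0.001 -0.001  0.001]
[-0.005 -0.013  0.115] [ 0.001 -0.001  0.001]
```

View pics/w2.png

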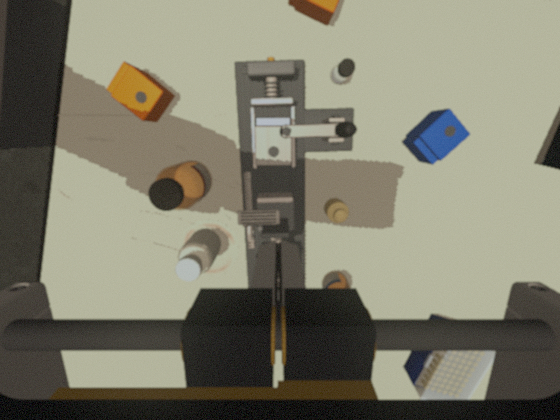

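The wrist view has the jig upright at columns 240–350: plate (270,75), coupon and block (272,130) under the toggle arm, handle tip (345,130), and jaw paddle (258,217). Nothing obstructs the finger descent.

Emit:
apply_moves:
  rows:
    - {"dx": 0.004, "dy": 0, "dz": 0.112, "ax": 0, "ay": 0, "az": 0, "fingers": 1}
    - {"dx": 0.004, "dy": 0, "dz": 0.112, "ax": 0, "ay": 0, "az": 0, "fingers": 1}
    - {"dx": 0, "dy": 0, "dz": 0.112, "ax": 0, "ay": 0, "az": 0, "fingers": 1}
    - {"dx": 0, "dy": 0, "dz": 0, "ax": 0, "ay": 0, "az": 0, "fingers": 1}
    - {"dx": 0, "dy": 0, "dz": 0, "ax": 0, "ay": 0, "az": 0, "fingers": 1}

```text
clock: 5.95
eef_pos: [0.5252, -0.0381, 0.1178]
ee_rot: [-0.0, 0.591, 0.807, -0.0]
ft_force: [-0.9, -0.7, -0.6]
finger_gap: 0.004
grasp_force: 0.0
```

```bash
python3 - <<'E'
from h import *
s=st(); print("jig",w2j(s["eef_pos"]))
E
```

```text
t 5.95 pos [ 0.5252 -0.0381  0.1178] R [[-0.302, 0.953, -0.0], [0.953, 0.302, 0.0], [0.0, -0.0, -1.0]] F [-0.9 -0.7 -0.6] gap 0.004 gf 0.0 q [ 0.26  0.61 -0.35  1.95  0.34  0.64 -0.  ]
jig [-0.0266 -0.0023  0.1178]
```

Emit:
apply_moves:
  rows:
    - {"dx": -0.05, "dy": 0, "dz": 0, "ax": 0, "ay": 0, "az": 0, "fingers": 1}
    - {"dx": -0.05, "dy": 0, "dz": 0, "ax": 0, "ay": 0, "az": 0, "fingers": 1}
    - {"dx": -0.05, "dy": 0, "dz": 0, "ax": 0, "ay": 0, "az": 0, "fingers": 1}
    - {"dx": -0.05, "dy": 0, "dz": 0, "ax": 0, "ay": 0, "az": 0, "fingers": 1}
    - {"dx": 0, "dy": 0, "dz": 0, "ax": 0, "ay": 0, "az": 0, "fingers": 1}

```text
clock: 6.45
eef_pos: [0.5418, -0.0876, 0.1185]
ee_rot: [0.001, 0.592, 0.806, 0.001]
ft_force: [0.2, 2.4, 2.1]
finger_gap: 0.004
grasp_force: 1.2
```

Emit:
apply_moves:
  rows:
    - {"dx": -0.02, "dy": 0, "dz": 0, "ax": 0, "ay": 0, "az": 0, "fingers": 1}
    - {"dx": 0, "dy": 0, "dz": 0, "ax": 0, "ay": 0, "az": 0, "fingers": 1}

```text
clock: 6.65
eef_pos: [0.5423, -0.0906, 0.118]
ee_rot: [0.0, 0.591, 0.807, 0.001]
ft_force: [-0.1, 3.8, 2.2]
finger_gap: 0.007
grasp_force: 1.6
```

```bash
python3 - <<'E'
from h import *
s=st(); print("jig",w2j(s["eef_pos"]))
p=arm.grab_frame("wrist"); K=cloud(p,s); cv2.imwrite("pics/w3.png",p["frame"])
print("jaw",box(K,-60,18,-25,25,36,80)); print("face",box(K,-60,18,-25,25,36,46));print("tab",box(K,-60,30,-25,25,60,80))
E
```

```text
t 6.65 pos [ 0.5423 -0.0906  0.118 ] R [[-0.302, 0.953, 0.001], [0.953, 0.302, 0.0], [0.0, 0.001, -1.0]] F [-0.1  3.8  2.2] gap 0.007 gf 1.6157809883588925 q [ 0.35  0.64 -0.36  1.89  0.34  0.68  0.09]
jig [-0.0818 -0.0021  0.118 ]
jaw (np.int64(1787), [[-38.4, -22.7, 17.3], [-16.4, 5.1, 23.0], [39.9, 68.3, 73.3]])
face (np.int64(481), [[-38.2, -12.9, 15.5], [-18.8, -0.7, 19.1], [37.2, 42.5, 44.7]])
tab (np.int64(1016), [[-38.4, -27.1, -18.8], [-9.1, 8.2, 23.8], [64.6, 69.6, 76.2]])
```

Emit:
apply_moves:
  rows:
    - {"dx": -0.02, "dy": 0, "dz": 0, "ax": 0, "ay": 0, "az": 0, "fingers": 1}
    - {"dx": 0, "dy": 0, "dz": 0, "ax": 0, "ay": 0, "az": 0, "fingers": 1}

```text
clock: 6.9
eef_pos: [0.5435, -0.0951, 0.1176]
ee_rot: [0.0, 0.591, 0.807, 0.0]
ft_force: [-0.6, 4.3, 2.5]
finger_gap: 0.006
grasp_force: 1.9
```

Emit:
apply_moves:
  rows:
    - {"dx": 0.08, "dy": 0, "dz": 0, "ax": 0, "ay": 0, "az": 0, "fingers": 1}
    - {"dx": 0.08, "dy": 0, "dz": 0, "ax": 0, "ay": 0, "az": 0, "fingers": 1}
    - {"dx": 0.08, "dy": 0, "dz": 0, "ax": 0, "ay": 0, "az": 0, "fingers": 1}
    - {"dx": 0, "dy": 0, "dz": 0, "ax": 0, "ay": 0, "az": 0, "fingers": 1}

```text
clock: 7.3
eef_pos: [0.5241, -0.0366, 0.1173]
ee_rot: [-0.0, 0.589, 0.808, -0.001]
ft_force: [-0.3, -0.4, -0.6]
finger_gap: 0.003
grasp_force: 0.0
```

```bash
python3 - <<'E'
from h import *
s=st(); print("jig",w2j(s["eef_pos"]))
p=arm.grab_frame("wrist"); K=cloud(p,s)
print("face",box(K,-60,18,-25,25,36,46));print("tab",box(K,-60,30,-25,25,60,80))
p=arm.grab_frame("top"); K=cloud(p);print("top tab",box(K,-60,30,-25,25,60,80))
E
```

```text
t 7.3 pos [ 0.5241 -0.0366  0.1173] R [[-0.306, 0.952, -0.001], [0.952, 0.306, -0.0], [0.0, -0.001, -1.0]] F [-0.3 -0.4 -0.6] gap 0.003 gf 0.0 q [ 0.25  0.61 -0.35  1.95  0.34  0.64 -0.01]
jig [-0.0247 -0.0017  0.1173]
face (np.int64(420), [[-36.0, -10.5, -7.7], [-19.2, -1.9, 19.2], [36.7, 42.3, 43.9]])
tab (np.int64(754), [[-30.4, -22.5, -15.2], [-4.2, 10.0, 24.1], [66.6, 69.1, 70.7]])
top tab (np.int64(0), None)
```

Emit:
apply_moves:
  rows:
    - {"dx": -0.062, "dy": 0, "dz": 0, "ax": 0, "ay": 0, "az": 0, "fingers": 1}
    - {"dx": -0.062, "dy": 0, "dz": 0, "ax": 0, "ay": 0, "az": 0, "fingers": 1}
    - {"dx": -0.062, "dy": 0, "dz": 0, "ax": 0, "ay": 0, "az": 0, "fingers": 1}
    - {"dx": -0.062, "dy": 0, "dz": 0, "ax": 0, "ay": 0, "az": 0, "fingers": 1}
    - {"dx": 0, "dy": 0, "dz": 0, "ax": 0, "ay": 0, "az": 0, "fingers": 1}
    - {"dx": 0.08, "dy": 0, "dz": 0, "ax": 0, "ay": 0, "az": 0, "fingers": 1}
    - {"dx": 0.084, "dy": 0, "dz": 0, "ax": 0, "ay": 0, "az": 0, "fingers": 1}
    - {"dx": 0.084, "dy": 0, "dz": 0, "ax": 0, "ay": 0, "az": 0, "fingers": 1}

```text
clock: 8.2
eef_pos: [0.5254, -0.0407, 0.1172]
ee_rot: [0.0, 0.592, 0.806, -0.0]
ft_force: [-0.0, 0.2, 0.1]
finger_gap: 0.004
grasp_force: 0.0
```

Emit:
apply_moves:
  rows:
    - {"dx": 0, "dy": 0, "dz": 0, "ax": 0, "ay": 0, "az": 0, "fingers": 1}
    - {"dx": -0.062, "dy": 0, "dz": 0, "ax": 0, "ay": 0, "az": 0, "fingers": 1}
    - {"dx": -0.062, "dy": 0, "dz": 0, "ax": 0, "ay": 0, "az": 0, "fingers": 1}
    - {"dx": -0.062, "dy": 0, "dz": 0, "ax": 0, "ay": 0, "az": 0, "fingers": 1}
    - {"dx": -0.062, "dy": 0, "dz": 0, "ax": 0, "ay": 0, "az": 0, "fingers": 1}
    - {"dx": 0, "dy": 0, "dz": 0, "ax": 0, "ay": 0, "az": 0, "fingers": 1}

```text
clock: 8.8
eef_pos: [0.5441, -0.0962, 0.1179]
ee_rot: [-0.002, 0.592, 0.806, 0.002]
ft_force: [-3.1, 9.7, 10.0]
finger_gap: 0.007
grasp_force: 6.1
```

Emit:
apply_moves:
  rows:
    - {"dx": 0.08, "dy": 0, "dz": 0, "ax": 0, "ay": 0, "az": 0, "fingers": 1}
    - {"dx": 0.084, "dy": 0, "dz": 0, "ax": 0, "ay": 0, "az": 0, "fingers": 1}
    - {"dx": 0.084, "dy": 0, "dz": 0, "ax": 0, "ay": 0, "az": 0, "fingers": 1}
    - {"dx": 0, "dy": 0, "dz": 0, "ax": 0, "ay": 0, "az": 0, "fingers": 1}

```text
clock: 9.2
eef_pos: [0.5253, -0.0388, 0.1174]
ee_rot: [-0.0, 0.591, 0.807, -0.0]
ft_force: [-0.1, 0.2, -0.1]
finger_gap: 0.005
grasp_force: 0.0
```

```bash
python3 - <<'E'
from h import *
s=st(); print("jig",w2j(s["eef_pos"]))
p=arm.grab_frame("wrist"); K=cloud(p,s)
print("face",box(K,-60,60,-25,25,36,46));print("tab",box(K,-60,40,-25,25,60,80));print("block",box(K,0,95,-30,30,47,55)); print("plate",box(K,76,108,-19,19,40,60));
E
```

```text
t 9.2 pos [ 0.5253 -0.0388  0.1174] R [[-0.302, 0.953, -0.0], [0.953, 0.302, -0.0], [-0.0, -0.0, -1.0]] F [-0.1  0.2 -0.1] gap 0.005 gf 0.0 q [ 0.26  0.61 -0.35  1.95  0.34  0.64 -0.  ]
jig [-0.0273 -0.0022  0.1174]
face (np.int64(346), [[-3.0, 21.4, 24.0], [-18.8, -1.2, 20.5], [39.5, 42.6, 44.2]])
tab (np.int64(1036), [[-3.5, 5.9, 15.5], [-10.5, 7.9, 23.7], [63.0, 70.1, 77.3]])
block (np.int64(3356), [[27.0, 54.3, 83.6], [-16.8, 2.7, 20.2], [47.4, 50.4, 52.0]])
plate (np.int64(638), [[79.0, 82.7, 107.9], [-18.1, 0.6, 17.7], [40.6, 48.1, 49.8]])
```

Emit:
apply_moves:
  rows:
    - {"dx": -0.062, "dy": 0, "dz": 0, "ax": 0, "ay": 0, "az": 0, "fingers": 1}
    - {"dx": -0.062, "dy": 0, "dz": 0, "ax": 0, "ay": 0, "az": 0, "fingers": 1}
    - {"dx": -0.062, "dy": 0, "dz": 0, "ax": 0, "ay": 0, "az": 0, "fingers": 1}
    - {"dx": -0.062, "dy": 0, "dz": 0, "ax": 0, "ay": 0, "az": 0, "fingers": 1}
    - {"dx": 0, "dy": 0, "dz": 0, "ax": 0, "ay": 0, "az": 0, "fingers": 1}
    - {"dx": 0, "dy": 0, "dz": 0, "ax": 0, "ay": 0, "az": 0, "fingers": 1}

```text
clock: 9.85
eef_pos: [0.5445, -0.0957, 0.1181]
ee_rot: [-0.001, 0.591, 0.807, 0.002]
ft_force: [-2.2, 10.4, 7.8]
finger_gap: 0.003
grasp_force: 5.4
```

Emit:
apply_moves:
  rows:
    - {"dx": 0.08, "dy": 0, "dz": 0, "ax": 0, "ay": 0, "az": 0, "fingers": 1}
    - {"dx": 0.084, "dy": 0, "dz": 0, "ax": 0, "ay": 0, "az": 0, "fingers": 1}
    - {"dx": 0.084, "dy": 0, "dz": 0, "ax": 0, "ay": 0, "az": 0, "fingers": 1}
    - {"dx": 0, "dy": 0, "dz": 0, "ax": 0, "ay": 0, "az": 0, "fingers": 1}

```text
clock: 10.25
eef_pos: [0.5252, -0.0384, 0.1175]
ee_rot: [-0.0, 0.59, 0.807, -0.0]
ft_force: [0.4, -0.2, 0.4]
finger_gap: 0.005
grasp_force: 0.0
```

```bash
python3 - <<'E'
from h import *
s=st(); print("jig",w2j(s["eef_pos"]))
p=arm.grab_frame("wrist"); K=cloud(p,s); cv2.imwrite("pics/w4.png",cv2.resize(p["frame"][20:260,150:430],None,fx=2,fy=2))
print("face",box(K,-60,60,-25,25,36,46));print("tab",box(K,-60,60,-25,25,60,80));print("block",box(K,0,95,-30,30,47,55)); print("plate",box(K,76,108,-19,19,40,60));
E
```

```text
t 10.25 pos [ 0.5252 -0.0384  0.1175] R [[-0.303, 0.953, -0.0], [0.953, 0.303, 0.0], [0.0, -0.0, -1.0]] F [ 0.4 -0.2  0.4] gap 0.005 gf 0.0 q [ 0.26  0.61 -0.35  1.95  0.34  0.64 -0.  ]
jig [-0.0269 -0.0022  0.1175]
face (np.int64(372), [[12.0, 36.6, 39.6], [-18.6, -0.6, 20.7], [40.5, 42.7, 44.5]])
tab (np.int64(1378), [[11.6, 23.2, 56.0], [-23.1, 3.6, 23.5], [64.6, 70.6, 75.7]])
block (np.int64(3500), [[41.5, 69.4, 93.7], [-16.6, 3.1, 20.5], [47.4, 50.4, 52.0]])
plate (np.int64(1470), [[76.7, 87.7, 107.6], [-16.7, 0.9, 17.7], [42.2, 48.4, 51.4]])
```

View pics/w4.png

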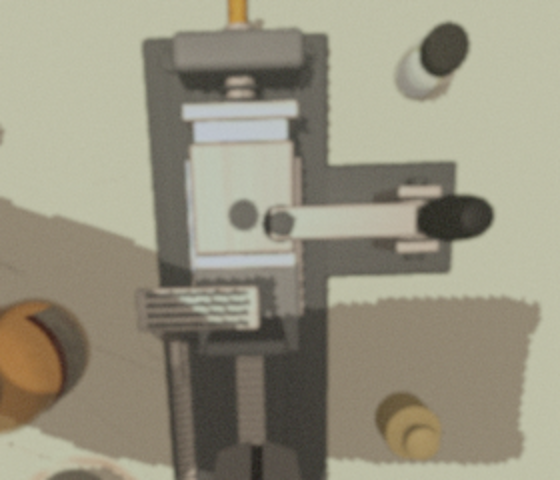

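The jaw is up against the block, and the coupon has pushed the plate (240,110) back towards its stop. That matches the cloud: jaw travel about 64 mm, plate back about 9 mm. Next I need the paddle's exact place.

```bash
python3 - <<'E'
from h import *
s=st(); p=arm.grab_frame("wrist"); k,ok=cloud(p,s); k=k*1000
m=ok&(k[...,0]>-10)&(k[...,0]<50)&(abs(k[...,1])<48)&(k[...,2]>56)&(k[...,2]<100)
q=k[m]; m2=q[:,1]>-25
H,xe,ye=np.histogram2d(q[:,0],q[:,1],bins=[np.arange(-10,51,5),np.arange(-50,51,10)])
print(H.astype(int))
for a in range(0,45,5):
    z=q[(q[:,0]>a)&(q[:,0]<a+5)&(q[:,1]>-20)]; print(a,len(z),np.percentile(z,[5,50,95],axis=0).round(0).tolist() if len(z)>5 else "")
for n in("paddle","jaw_face","plate_face"): print(n,[(w2j(d["location"]),d["score"]) for d in arm.landmark_of(p,n)[:2]])
E
```

```text
t 10.3 pos [ 0.5258 -0.0401  0.1175] R [[-0.301, 0.953, 0.0], [0.953, 0.301, -0.001], [-0.001, 0.0, -1.0]] F [ 0.  -0.4  0. ] gap 0.004 gf 0.0 q [ 0.26  0.61 -0.35  1.95  0.34  0.64 -0.  ]
[[  0   0   0   0   0   0   0   0   0   0]
 [  0   0   0   0   0   0   0   0   0   0]
 [  0   0   0   0   0   0   0   0   0   0]
 [  0   0   0  30  73  82  44   0  10   0]
 [  0   0   0  53 135 135  78  38  63   4]
 [  0   0   0   0  39  90  93  95  89  12]
 [  0   0   0   0  42  91  95  85  84  13]
 [  0   0   0   0  35  77  71  73  74  10]
 [  0   0   0   0   0   0   0   0   0   0]
 [  0   0   0   0   0   0   0   0   0   0]
 [  0   0   0   0   0   0   0   0   0   0]
 [ 66  74  83  87  27   0   0   0   0   0]]
0 0 
5 239 [[6.0, -12.0, 85.0], [8.0, 2.0, 87.0], [10.0, 15.0, 88.0]]
10 506 [[10.0, -12.0, 62.0], [12.0, 5.0, 72.0], [15.0, 36.0, 87.0]]
15 418 [[15.0, -2.0, 70.0], [18.0, 19.0, 71.0], [20.0, 39.0, 72.0]]
20 410 [[20.0, -2.0, 69.0], [23.0, 18.0, 71.0], [25.0, 39.0, 72.0]]
25 340 [[25.0, -2.0, 69.0], [27.0, 18.0, 71.0], [29.0, 39.0, 72.0]]
30 0 
35 0 
40 0 
paddle [(array([0.0241, 0.001 , 0.0681]), 0.64)]
jaw_face [(array([0.0363, 0.0002, 0.029 ]), 0.69), (array([-0.0467, -0.0743, -0.0018]), 0.57)]
plate_face [(array([0.0901, 0.0025, 0.0317]), 0.68)]
```

The paddle's ribbed top covers x 13–29, y −4 to 40 at z 71. The thumb stop is at x 6–13. I'll press at about x 25, y 3.

Emit:
apply_moves:
  rows:
    - {"dx": 0.07, "dy": -0.007, "dz": 0, "ax": 0, "ay": 0, "az": -0.002, "fingers": 1}
    - {"dx": 0.07, "dy": -0.007, "dz": 0, "ax": 0, "ay": 0, "az": -0.002, "fingers": 1}
    - {"dx": 0.068, "dy": -0.007, "dz": 0, "ax": 0, "ay": 0, "az": -0.001, "fingers": 1}
    - {"dx": 0, "dy": 0, "dz": 0.06, "ax": 0, "ay": 0, "az": 0, "fingers": 1}
    - {"dx": 0, "dy": 0, "dz": 0.06, "ax": 0, "ay": 0, "az": 0, "fingers": 1}
    - {"dx": 0, "dy": 0, "dz": 0, "ax": 0, "ay": 0, "az": 0, "fingers": 1}
    - {"dx": 0, "dy": 0, "dz": 0, "ax": 0, "ay": 0, "az": 0, "fingers": 1}

```text
clock: 11.2
eef_pos: [0.5045, 0.009, 0.0875]
ee_rot: [0.0, 0.587, 0.809, -0.0]
ft_force: [1.1, 0.2, -0.4]
finger_gap: 0.004
grasp_force: 0.0
```

```bash
python3 - <<'E'
from h import *
s=st(); print("jig",w2j(s["eef_pos"]))
E
```

```text
t 11.2 pos [0.5045 0.009  0.0875] R [[-0.311, 0.951, -0.0], [0.951, 0.311, -0.0], [-0.0, -0.0, -1.0]] F [ 1.1  0.2 -0.4] gap 0.004 gf 0.0 q [ 0.14  0.63 -0.32  2.03  0.37  0.54 -0.12]
jig [0.0246 0.0026 0.0875]
```

Emit:
apply_moves:
  rows:
    - {"dx": 0, "dy": 0, "dz": 0.03, "ax": 0, "ay": 0, "az": 0, "fingers": 1}
    - {"dx": 0, "dy": 0, "dz": 0.015, "ax": 0, "ay": 0, "az": 0, "fingers": 1}
    - {"dx": 0, "dy": 0, "dz": 0.015, "ax": 0, "ay": 0, "az": 0, "fingers": 1}
    - {"dx": 0, "dy": 0, "dz": 0, "ax": 0, "ay": 0, "az": 0, "fingers": 1}

```text
clock: 11.6
eef_pos: [0.5059, 0.0109, 0.0734]
ee_rot: [0.001, 0.586, 0.81, 0.002]
ft_force: [1.0, 1.3, 4.3]
finger_gap: 0.007
grasp_force: 2.1
```

Emit:
apply_moves:
  rows:
    - {"dx": -0.02, "dy": 0, "dz": 0, "ax": 0, "ay": 0, "az": 0, "fingers": 1}
    - {"dx": -0.02, "dy": 0, "dz": 0, "ax": 0, "ay": 0, "az": 0, "fingers": 1}
    - {"dx": 0, "dy": 0, "dz": 0, "ax": 0, "ay": 0, "az": 0, "fingers": 1}

```text
clock: 11.9
eef_pos: [0.5088, -0.0006, 0.0728]
ee_rot: [0.001, 0.587, 0.809, 0.001]
ft_force: [2.0, 2.1, 3.0]
finger_gap: 0.003
grasp_force: 1.5
```

```bash
python3 - <<'E'
from h import *
s=st(); print("jig",w2j(s["eef_pos"]))
p=arm.grab_frame("wrist"); K=cloud(p,s)
print("face",box(K,-60,60,-25,25,36,46));print("block",box(K,0,95,-30,30,47,53)); print("tab",box(K,-60,40,-10,45,56,80))
E
```

```text
t 11.9 pos [ 0.5088 -0.0006  0.0728] R [[-0.31, 0.951, 0.002], [0.951, 0.31, 0.0], [-0.001, 0.002, -1.0]] F [2.  2.1 3. ] gap 0.003 gf 1.4845026936382055 q [ 0.15  0.66 -0.3   2.03  0.39  0.5  -0.12]
jig [0.0142 0.0015 0.0728]
face (np.int64(261), [[9.6, 13.4, 14.1], [-19.5, -7.0, 20.5], [36.2, 41.5, 43.5]])
block (np.int64(4306), [[29.9, 59.0, 83.7], [-16.8, 3.1, 20.2], [47.4, 50.4, 51.9]])
tab (np.int64(1222), [[0.6, 11.2, 23.9], [-6.3, 24.7, 40.3], [59.4, 63.4, 78.6]])
```

Emit:
apply_moves:
  rows:
    - {"dx": -0.045, "dy": 0, "dz": 0, "ax": 0, "ay": 0, "az": 0, "fingers": 1}
    - {"dx": -0.045, "dy": 0, "dz": 0, "ax": 0, "ay": 0, "az": 0, "fingers": 1}
    - {"dx": -0.045, "dy": 0, "dz": 0, "ax": 0, "ay": 0, "az": 0, "fingers": 1}
    - {"dx": -0.045, "dy": 0, "dz": 0, "ax": 0, "ay": 0, "az": 0, "fingers": 1}
    - {"dx": 0, "dy": 0, "dz": 0, "ax": 0, "ay": 0, "az": 0, "fingers": 1}

```text
clock: 12.45
eef_pos: [0.5223, -0.0412, 0.0737]
ee_rot: [-0.0, 0.587, 0.81, 0.002]
ft_force: [-0.8, 7.4, 13.5]
finger_gap: 0.005
grasp_force: 7.6
```

Emit:
apply_moves:
  rows:
    - {"dx": -0.02, "dy": 0, "dz": 0, "ax": 0, "ay": 0, "az": 0, "fingers": 1}
    - {"dx": -0.015, "dy": 0, "dz": 0, "ax": 0, "ay": 0, "az": 0, "fingers": 1}
    - {"dx": 0, "dy": 0, "dz": 0, "ax": 0, "ay": 0, "az": 0, "fingers": 1}

```text
clock: 12.75
eef_pos: [0.5246, -0.0454, 0.0752]
ee_rot: [-0.001, 0.586, 0.811, 0.003]
ft_force: [-5.8, 15.5, 31.8]
finger_gap: 0.004
grasp_force: 16.7
```

```bash
python3 - <<'E'
from h import *
s=st(); print("jig",w2j(s["eef_pos"]))
p=arm.grab_frame("wrist"); K=cloud(p,s)
print("face",box(K,-60,12,-25,25,36,46)); print("tab",box(K,-70,40,-10,45,56,95))
E
```

```text
t 12.75 pos [ 0.5246 -0.0454  0.0752] R [[-0.314, 0.949, 0.002], [0.949, 0.314, 0.006], [0.005, 0.004, -1.0]] F [-5.8 15.5 31.8] gap 0.004 gf 16.683243046863936 q [ 0.26  0.68 -0.33  1.98  0.39  0.55 -0.02]
jig [-0.0333  0.0005  0.0752]
face (np.int64(549), [[-31.3, -27.5, -25.5], [-19.5, 0.2, 19.1], [36.9, 42.3, 43.8]])
tab (np.int64(1554), [[-44.9, -31.7, -23.6], [-8.1, 18.8, 38.9], [65.1, 68.2, 93.6]])
```

Emit:
apply_moves:
  rows:
    - {"dx": 0.015, "dy": 0, "dz": -0.03, "ax": 0, "ay": 0, "az": 0, "fingers": 1}
    - {"dx": 0.02, "dy": 0, "dz": -0.1, "ax": 0, "ay": 0, "az": 0, "fingers": 1}
    - {"dx": 0.02, "dy": 0, "dz": -0.15, "ax": 0, "ay": 0, "az": 0, "fingers": 1}
    - {"dx": 0, "dy": 0, "dz": -0.15, "ax": 0, "ay": 0, "az": 0, "fingers": 1}
    - {"dx": 0, "dy": 0, "dz": -0.1, "ax": 0, "ay": 0, "az": 0, "fingers": 1}
    - {"dx": 0, "dy": 0, "dz": 0, "ax": 0, "ay": 0, "az": 0, "fingers": 1}
    - {"dx": 0, "dy": 0, "dz": 0, "ax": 0, "ay": 0, "az": 0, "fingers": 1}

```text
clock: 13.5
eef_pos: [0.5183, -0.0397, 0.2042]
ee_rot: [-0.001, 0.588, 0.809, -0.001]
ft_force: [-0.6, 0.1, 0.1]
finger_gap: 0.006
grasp_force: 0.0
```

```bash
python3 - <<'E'
from h import *
s=st(); print("jig",w2j(s["eef_pos"]))
p=arm.grab_frame("wrist"); K=cloud(p,s); cv2.imwrite("pics/w5.png",p["frame"])
print("face",box(K,-60,12,-25,25,36,46)); print("tab",box(K,-70,40,-10,45,62,76)); print("base",box(K,-220,140,-45,50,8,15));print("plate",box(K,76,88,-19,19,40,60))
print("block",box(K,0,75,-30,30,47,53),"handle",box(K,30,75,-100,-40,108,130))
E
```

```text
t 13.5 pos [ 0.5183 -0.0397  0.2042] R [[-0.31, 0.951, -0.003], [0.951, 0.31, -0.001], [-0.0, -0.003, -1.0]] F [-0.6  0.1  0.1] gap 0.006 gf 0.0 q [ 0.32  0.48 -0.43  1.88  0.26  0.84  0.07]
jig [-0.0259  0.0048  0.2042]
face (np.int64(235), [[-53.6, -28.4, -25.6], [-19.2, -2.8, 19.5], [36.9, 42.2, 44.8]])
tab (np.int64(689), [[-54.0, -42.1, -33.5], [-4.6, 15.1, 39.3], [65.4, 69.3, 73.3]])
base (np.int64(6698), [[-118.5, 16.0, 119.3], [-38.7, -3.2, 41.6], [9.2, 10.7, 13.8]])
plate (np.int64(301), [[76.3, 81.2, 85.1], [-17.2, -0.4, 17.6], [42.8, 48.3, 50.0]])
block (np.int64(1467), [[29.7, 50.9, 73.3], [-16.4, 2.9, 20.1], [47.7, 50.6, 52.1]]) handle (np.int64(191), [[47.3, 52.4, 58.1], [-69.2, -63.6, -59.3], [109.6, 117.8, 119.6]])
```

View pics/w5.png

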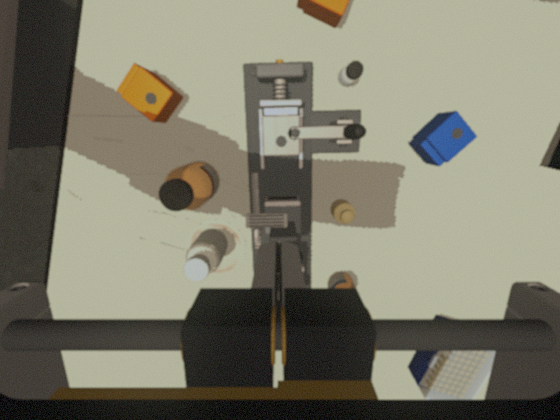

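The jaw is home: its face reads about −25.6 and the paddle shows at (268,220). The block rests near the free plate, and the toggle handle's tip is at (353,131). I'll move in front of the handle on its inner side.

Emit:
apply_moves:
  rows:
    - {"dx": 0.104, "dy": 0.053, "dz": 0, "ax": 0, "ay": 0, "az": 0, "fingers": 1}
    - {"dx": 0.104, "dy": 0.053, "dz": 0, "ax": 0, "ay": 0, "az": 0, "fingers": 1}
    - {"dx": 0.104, "dy": 0.053, "dz": 0, "ax": 0, "ay": 0, "az": 0, "fingers": 1}
    - {"dx": 0, "dy": 0, "dz": 0.13, "ax": 0, "ay": 0, "az": 0, "fingers": 1}
    - {"dx": 0, "dy": 0, "dz": 0.13, "ax": 0, "ay": 0, "az": 0, "fingers": 1}
    - {"dx": 0, "dy": 0, "dz": 0.09, "ax": 0, "ay": 0, "az": 0, "fingers": 1}
    - {"dx": 0, "dy": 0, "dz": 0, "ax": 0, "ay": 0, "az": 0, "fingers": 1}
    - {"dx": 0, "dy": 0, "dz": 0, "ax": 0, "ay": 0, "az": 0, "fingers": 1}

```text
clock: 14.35
eef_pos: [0.5322, 0.0485, 0.1165]
ee_rot: [-0.001, 0.587, 0.81, -0.001]
ft_force: [0.7, -0.3, -0.2]
finger_gap: 0.003
grasp_force: 0.0
```

```bash
python3 - <<'E'
from h import *
s=st(); print("jig",w2j(s["eef_pos"]))
E
```

```text
t 14.35 pos [0.5322 0.0485 0.1165] R [[-0.312, 0.95, -0.003], [0.95, 0.312, -0.0], [0.001, -0.003, -1.0]] F [ 0.7 -0.3 -0.2] gap 0.003 gf 0.0 q [ 0.1   0.62 -0.37  1.92  0.35  0.66 -0.17]
jig [ 0.0535 -0.036   0.1165]
```

Emit:
apply_moves:
  rows:
    - {"dx": 0, "dy": 0, "dz": 0.047, "ax": 0, "ay": 0, "az": 0, "fingers": 1}
    - {"dx": 0, "dy": 0, "dz": 0.047, "ax": 0, "ay": 0, "az": 0, "fingers": 1}
    - {"dx": 0, "dy": 0.05, "dz": 0, "ax": 0, "ay": 0, "az": 0, "fingers": 1}
    - {"dx": 0, "dy": 0.05, "dz": 0, "ax": 0, "ay": 0, "az": 0, "fingers": 1}
    - {"dx": 0, "dy": 0.05, "dz": 0, "ax": 0, "ay": 0, "az": 0, "fingers": 1}
    - {"dx": 0, "dy": 0.05, "dz": 0, "ax": 0, "ay": 0, "az": 0, "fingers": 1}
    - {"dx": 0, "dy": 0.05, "dz": 0, "ax": 0, "ay": 0, "az": 0, "fingers": 1}
    - {"dx": 0, "dy": 0, "dz": 0, "ax": 0, "ay": 0, "az": 0, "fingers": 1}

```text
clock: 15.15
eef_pos: [0.5949, 0.0692, 0.0938]
ee_rot: [0.001, 0.587, 0.81, 0.002]
ft_force: [3.4, 1.2, -0.6]
finger_gap: 0.007
grasp_force: 1.6
```

```bash
python3 - <<'E'
from h import *
s=st(); print("jig",w2j(s["eef_pos"]))
p=arm.grab_frame("wrist"); K=cloud(p,s); cv2.imwrite("pics/w6.png",p["frame"])
k,ok=K;k=k*1000
for z in range(20,125,10):
    m=ok&(abs(k[...,0]-52)<14)&(k[...,1]<-62)&(k[...,1]>-150)&(k[...,2]>z)&(k[...,2]<z+10)
    print(z,m.sum(),np.percentile(k[...,1][m],[5,50,95]).round() if m.sum()>5 else "")
E
```

```text
t 15.15 pos [0.5949 0.0692 0.0938] R [[-0.312, 0.95, 0.003], [0.95, 0.312, 0.001], [0.0, 0.004, -1.0]] F [ 3.4  1.2 -0.6] gap 0.007 gf 1.6019831970334053 q [ 0.06  0.73 -0.36  1.77  0.36  0.71 -0.17]
jig [ 0.0536 -0.102   0.0938]
20 53 [-72. -68. -62.]
30 48 [-72. -68. -62.]
40 112 [-127. -107.  -67.]
50 1056 [-123.  -96.  -67.]
60 304 [-76. -66. -62.]
70 56 [-79. -75. -72.]
80 119 [-107.  -80.  -73.]
90 289 [-113.  -99.  -75.]
100 802 [-112.  -85.  -72.]
110 548 [-113.  -94.  -70.]
120 412 [-114. -103.  -92.]
```

View pics/w6.png

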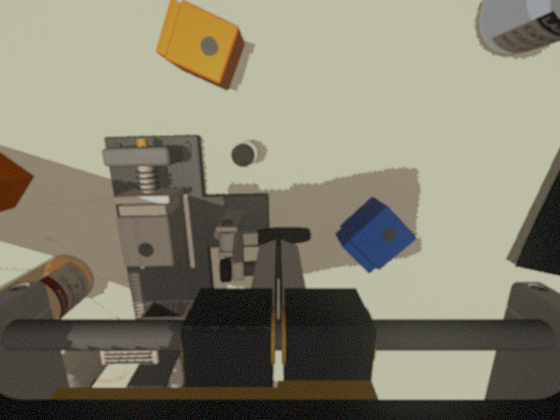

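The toggle has snapped over: its handle lies outward at (285,236), and its arm (228,250) rests against the back of the fingers. I'll lift clear and check how far it opened.

Emit:
apply_moves:
  rows:
    - {"dx": 0, "dy": 0, "dz": -0.08, "ax": 0, "ay": 0, "az": 0, "fingers": 1}
    - {"dx": 0, "dy": 0, "dz": -0.14, "ax": 0, "ay": 0, "az": 0, "fingers": 1}
    - {"dx": 0, "dy": -0.1, "dz": -0.14, "ax": 0, "ay": 0, "az": 0, "fingers": 0.3}
    - {"dx": 0, "dy": -0.1, "dz": -0.08, "ax": 0, "ay": 0, "az": 0, "fingers": 0.3}
    - {"dx": -0.02, "dy": -0.1, "dz": 0, "ax": 0, "ay": 0, "az": 0, "fingers": 0.3}
    - {"dx": -0.02, "dy": -0.1, "dz": 0, "ax": 0, "ay": 0, "az": 0, "fingers": 0.3}
    - {"dx": 0, "dy": 0, "dz": 0, "ax": 0, "ay": 0, "az": 0, "fingers": 0.3}
    - {"dx": 0, "dy": 0, "dz": 0, "ax": 0, "ay": 0, "az": 0, "fingers": 0.3}

```text
clock: 16.0
eef_pos: [0.5003, 0.0271, 0.2042]
ee_rot: [0.0, 0.587, 0.81, -0.0]
ft_force: [0.1, 0.6, 0.6]
finger_gap: 0.479
grasp_force: 0.0
```

```bash
python3 - <<'E'
from h import *
s=st(); print("jig",w2j(s["eef_pos"]))
p=arm.grab_frame("wrist"); K=cloud(p,s); cv2.imwrite("pics/w7.png",p["frame"])
k,ok=K;k=k*1000
for z in range(20,125,10):
    m=ok&(abs(k[...,0]-52)<14)&(k[...,1]<-62)&(k[...,1]>-150)&(k[...,2]>z)&(k[...,2]<z+10)
    print(z,m.sum(),np.percentile(k[...,1][m],[5,50,95]).round() if m.sum()>5 else "")
m=ok&(k[...,0]>15)&(k[...,0]<72)&(abs(k[...,1])<30)&(k[...,2]>46)&(k[...,2]<56)
print(box(K,0,77,-30,30,46,56)); print("rect",cv2.minAreaRect(k[m][:,:2].astype(np.float32)))
print("block lm",[(w2j(d["location"]),d["score"]) for d in arm.landmark_of(p,"block")[:4]])
E
```

```text
t 16.0 pos [0.5003 0.0271 0.2042] R [[-0.311, 0.95, 0.0], [0.95, 0.311, -0.0], [-0.001, 0.0, -1.0]] F [0.1 0.6 0.6] gap 0.479 gf 0.0 q [ 0.2   0.46 -0.44  1.93  0.26  0.81 -0.07]
jig [0.0432 0.001  0.2042]
20 11 [-94. -66. -62.]
30 118 [-122. -113.  -69.]
40 155 [-107.  -97.  -81.]
50 90 [-75. -69. -63.]
60 206 [-76. -68. -63.]
70 81 [-82. -79. -77.]
80 79 [-88. -83. -81.]
90 75 [-104.  -99.  -82.]
100 222 [-99. -88. -83.]
110 1 
120 0 
(np.int64(1444), [[29.7, 53.1, 75.5], [-17.0, 2.1, 20.1], [47.1, 50.5, 52.1]])
rect ((49.883426666259766, 1.5546550750732422), (44.514312744140625, 39.8035774230957), 1.737091302871704)
block lm [(array([0.0906, 0.1464, 0.0056]), 0.95), (array([ 0.1882, -0.0474,  0.0016]), 0.85), (array([ 0.0422, -0.186 ,  0.0007]), 0.82), (array([0.0574, 0.0025, 0.0121]), 0.77)]
```

View pics/w7.png

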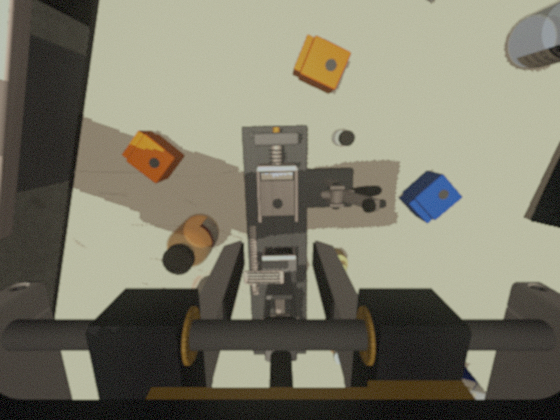

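The toggle is fully open, with arm and handle at (365,195). The bare block sits at (277,193) in front of the plate, with free space either side. Descending to grasp.

Emit:
apply_moves:
  rows:
    - {"dx": 0.02, "dy": -0.003, "dz": 0.14, "ax": 0, "ay": 0, "az": 0, "fingers": 0.3}
    - {"dx": 0.02, "dy": 0, "dz": 0.14, "ax": 0, "ay": 0, "az": 0, "fingers": 0.3}
    - {"dx": 0, "dy": 0, "dz": 0.14, "ax": 0, "ay": 0, "az": 0, "fingers": 0.3}
    - {"dx": 0, "dy": 0, "dz": 0.14, "ax": 0, "ay": 0, "az": 0, "fingers": 0.3}
    - {"dx": 0, "dy": 0, "dz": 0.08, "ax": 0, "ay": 0, "az": 0, "fingers": 0.3}
    - {"dx": 0, "dy": 0, "dz": 0.052, "ax": 0, "ay": 0, "az": 0, "fingers": 0.3}
    - {"dx": 0, "dy": 0, "dz": 0, "ax": 0, "ay": 0, "az": 0, "fingers": 0.3}

```text
clock: 16.8
eef_pos: [0.4961, 0.0376, 0.0289]
ee_rot: [-0.001, 0.586, 0.81, -0.001]
ft_force: [0.2, -0.8, -0.2]
finger_gap: 0.7
grasp_force: 0.0
```

```bash
python3 - <<'E'
from h import *
s=st(); print("jig",w2j(s["eef_pos"]))
E
```

```text
t 16.8 pos [0.4961 0.0376 0.0289] R [[-0.313, 0.95, -0.003], [0.95, 0.313, -0.0], [0.001, -0.003, -1.0]] F [ 0.2 -0.8 -0.2] gap 0.7 gf 0.0 q [ 0.04  0.73 -0.26  2.07  0.46  0.4  -0.26]
jig [0.0544 0.0016 0.0289]
```

Close on the block, then lift gently.

Emit:
apply_moves:
  rows:
    - {"dx": 0, "dy": 0, "dz": 0, "ax": 0, "ay": 0, "az": 0, "fingers": 0.5}
    - {"dx": 0, "dy": 0, "dz": 0, "ax": 0, "ay": 0, "az": 0, "fingers": 0.6}
    - {"dx": 0, "dy": 0, "dz": 0, "ax": 0, "ay": 0, "az": 0, "fingers": 1}
    - {"dx": 0, "dy": 0, "dz": 0, "ax": 0, "ay": 0, "az": 0, "fingers": 1}
    - {"dx": 0, "dy": 0, "dz": 0, "ax": 0, "ay": 0, "az": 0, "fingers": 1}
    - {"dx": 0, "dy": 0, "dz": 0, "ax": 0, "ay": 0, "az": 0, "fingers": 1}
  grip_force: 30

```text
clock: 17.4
eef_pos: [0.4966, 0.0367, 0.0316]
ee_rot: [0.0, 0.587, 0.81, -0.0]
ft_force: [-3.1, 0.1, 6.8]
finger_gap: 0.424
grasp_force: 29.9
```

Emit:
apply_moves:
  rows:
    - {"dx": -0.008, "dy": 0, "dz": -0.02, "ax": 0, "ay": 0, "az": 0, "fingers": 1}
    - {"dx": -0.008, "dy": 0, "dz": -0.06, "ax": 0, "ay": 0, "az": 0, "fingers": 1}
    - {"dx": 0, "dy": 0, "dz": -0.12, "ax": 0, "ay": 0, "az": 0, "fingers": 1}
    - {"dx": 0, "dy": 0, "dz": -0.16, "ax": 0, "ay": 0, "az": 0, "fingers": 1}
    - {"dx": 0, "dy": 0, "dz": -0.16, "ax": 0, "ay": 0, "az": 0, "fingers": 1}
    - {"dx": 0, "dy": 0, "dz": -0.12, "ax": 0, "ay": 0, "az": 0, "fingers": 1}
    - {"dx": 0, "dy": 0, "dz": -0.06, "ax": 0, "ay": 0, "az": 0, "fingers": 1}
    - {"dx": 0, "dy": 0, "dz": 0, "ax": 0, "ay": 0, "az": 0, "fingers": 1}

```text
clock: 18.2
eef_pos: [0.4997, 0.033, 0.2081]
ee_rot: [0.002, 0.587, 0.81, 0.002]
ft_force: [0.3, -1.4, -3.4]
finger_gap: 0.424
grasp_force: 29.9
```

```bash
python3 - <<'E'
from h import *
s=st(); print("jig",w2j(s["eef_pos"]))
p=arm.grab_frame("wrist"); k,ok=cloud(p,s); c,q=np.cos(U[2]),np.sin(U[2])
X=U[0]+c*k[...,0]-q*k[...,1]; Y=U[1]+q*k[...,0]+c*k[...,1]
p2=arm.grab_frame("top"); cv2.imwrite("pics/t8.png",p2["frame"])
k2,ok2=cloud(p2); X2=U[0]+c*k2[...,0]-q*k2[...,1]; Y2=U[1]+q*k2[...,0]+c*k2[...,1]; Z2=k2[...,2]
m=ok2&(X2>.42)&(X2<.65)&(Y2>.27)&(Y2<.46)&(Z2>.011)&(Z2<.03)
print("tray rim",cv2.minAreaRect((np.c_[X2[m],Y2[m]]*1000).astype(np.float32)))
m=ok2&(abs(X2-.53)<.04)&(abs(Y2-.368)<.04); print("floor z",np.percentile(Z2[m],[5,50,95]))
print([(np.array(d["location"]),d["score"]) for d in arm.landmark_of(p2,"tray")[:1]])
# held block bottom: points below tips
zz=k[...,2]; mm=ok&(abs(k[...,0]-w2j(s["eef_pos"])[0])<.06)&(abs(k[...,1])<.03)&(zz>.12); print("held",np.percentile(zz[mm],[1,50,99]) if mm.sum() else None)
E
```

```text
t 18.2 pos [0.4997 0.033  0.2081] R [[-0.311, 0.95, 0.005], [0.95, 0.311, 0.0], [-0.001, 0.005, -1.0]] F [ 0.3 -1.4 -3.4] gap 0.424 gf 29.94278758764267 q [ 0.2   0.45 -0.46  1.93  0.27  0.82 -0.09]
jig [ 0.049  -0.0003  0.2081]
tray rim ((535.2435302734375, 369.7669677734375), (150.99497985839844, 141.29824829101562), 83.36766815185547)
floor z [-0.0001  0.0037  0.0073]
[(array([ 0.5355,  0.3672, -0.0031]), 0.8)]
held [0.2047 0.3138 0.3338]
```

View pics/t8.png

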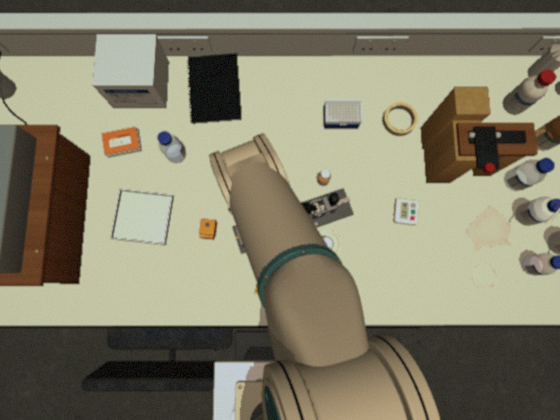

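The block is held (opening 40 mm). The tray at (142,217) is empty, with its centre at about (0.535, 0.368).

Emit:
apply_moves:
  rows:
    - {"dx": 0.06, "dy": 0.025, "dz": 0, "ax": 0, "ay": 0, "az": 0, "fingers": 1}
    - {"dx": 0.11, "dy": 0.048, "dz": 0, "ax": 0, "ay": 0, "az": 0, "fingers": 1}
    - {"dx": 0.11, "dy": 0.048, "dz": 0, "ax": 0, "ay": 0, "az": 0, "fingers": 1}
    - {"dx": 0.11, "dy": 0.048, "dz": 0, "ax": 0, "ay": 0, "az": 0, "fingers": 1}
    - {"dx": 0.11, "dy": 0.048, "dz": 0, "ax": 0, "ay": 0, "az": 0, "fingers": 1}
    - {"dx": 0.11, "dy": 0.048, "dz": 0, "ax": 0, "ay": 0, "az": 0, "fingers": 1}
    - {"dx": 0.11, "dy": 0.048, "dz": 0, "ax": 0, "ay": 0, "az": 0, "fingers": 1}
    - {"dx": 0.11, "dy": 0.048, "dz": 0, "ax": 0, "ay": 0, "az": 0, "fingers": 1}

```text
clock: 19.15
eef_pos: [0.5183, 0.259, 0.2039]
ee_rot: [-0.001, 0.587, 0.81, -0.002]
ft_force: [-0.7, 0.3, -3.3]
finger_gap: 0.425
grasp_force: 29.9
```

Emit:
apply_moves:
  rows:
    - {"dx": 0.11, "dy": 0.048, "dz": 0, "ax": 0, "ay": 0, "az": 0, "fingers": 1}
    - {"dx": 0.11, "dy": 0.048, "dz": 0, "ax": 0, "ay": 0, "az": 0, "fingers": 1}
    - {"dx": 0.11, "dy": 0.048, "dz": 0, "ax": 0, "ay": 0, "az": 0, "fingers": 1}
    - {"dx": 0.06, "dy": 0.037, "dz": 0.06, "ax": 0, "ay": 0, "az": 0, "fingers": 1}
    - {"dx": 0, "dy": 0, "dz": 0.12, "ax": 0, "ay": 0, "az": 0, "fingers": 1}
    - {"dx": 0, "dy": 0, "dz": 0.12, "ax": 0, "ay": 0, "az": 0, "fingers": 1}
    - {"dx": 0, "dy": 0, "dz": 0.1, "ax": 0, "ay": 0, "az": 0, "fingers": 1}
    - {"dx": 0, "dy": 0, "dz": 0, "ax": 0, "ay": 0, "az": 0, "fingers": 1}

```text
clock: 19.95
eef_pos: [0.5284, 0.3622, 0.1002]
ee_rot: [-0.001, 0.586, 0.81, -0.005]
ft_force: [-0.8, -0.5, -4.1]
finger_gap: 0.423
grasp_force: 29.9
```

Emit:
apply_moves:
  rows:
    - {"dx": 0, "dy": 0, "dz": 0, "ax": 0, "ay": 0, "az": 0, "fingers": 1}
    - {"dx": 0, "dy": 0, "dz": 0, "ax": 0, "ay": 0, "az": 0, "fingers": 1}

```text
clock: 20.15
eef_pos: [0.5324, 0.3659, 0.1069]
ee_rot: [0.0, 0.587, 0.81, 0.001]
ft_force: [-0.1, -0.4, -1.8]
finger_gap: 0.419
grasp_force: 29.9
```

```bash
python3 - <<'E'
from h import *
s=st()
p=arm.grab_frame("wrist"); cv2.imwrite("pics/w9.png",p["frame"])
p=arm.grab_frame("side"); k,ok=cloud(p); c,q=np.cos(U[2]),np.sin(U[2])
X=U[0]+c*k[...,0]-q*k[...,1]; Y=U[1]+q*k[...,0]+c*k[...,1]
m=ok&(abs(X-.535)<.05)&(abs(Y-.37)<.06)&(k[...,2]<.03); print(m.sum(), np.percentile(k[...,2][m],[10,50,90]) if m.sum()>5 else "")
E
```

```text
t 20.15 pos [0.5324 0.3659 0.1069] R [[-0.312, 0.95, 0.001], [0.95, 0.312, 0.001], [0.001, 0.002, -1.0]] F [-0.1 -0.4 -1.8] gap 0.419 gf 29.942850172519684 q [-0.42  0.77 -0.39  1.62  0.37  0.82 -0.64]
0
```

View pics/w9.png

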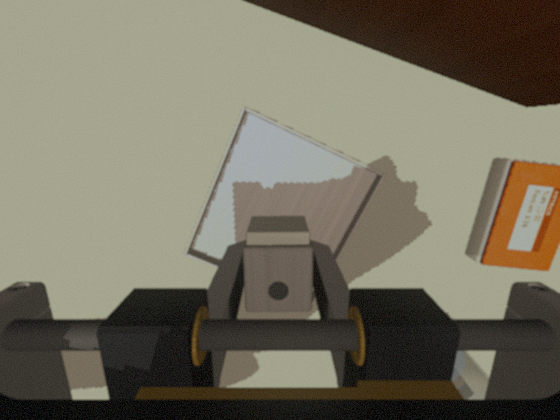

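The block is held level at (280,265) over the tray, whose corners are at (245,108), (380,178) and (190,250). Lowering in steps, watching the force.

Emit:
apply_moves:
  rows:
    - {"dx": 0, "dy": 0, "dz": 0.09, "ax": 0, "ay": 0, "az": 0, "fingers": 1}
    - {"dx": 0, "dy": 0, "dz": 0.09, "ax": 0, "ay": 0, "az": 0, "fingers": 1}
    - {"dx": 0, "dy": 0, "dz": 0.08, "ax": 0, "ay": 0, "az": 0, "fingers": 1}
    - {"dx": 0, "dy": 0, "dz": 0.04, "ax": 0, "ay": 0, "az": 0, "fingers": 1}
    - {"dx": 0, "dy": 0, "dz": 0.008, "ax": 0, "ay": 0, "az": 0, "fingers": 1}
    - {"dx": 0, "dy": 0, "dz": 0, "ax": 0, "ay": 0, "az": 0, "fingers": 1}
    - {"dx": 0, "dy": 0, "dz": 0, "ax": 0, "ay": 0, "az": 0, "fingers": 1}

```text
clock: 20.95
eef_pos: [0.5327, 0.3658, 0.0303]
ee_rot: [0.0, 0.587, 0.81, 0.001]
ft_force: [-0.3, -0.6, -3.1]
finger_gap: 0.424
grasp_force: 29.9
```

Emit:
apply_moves:
  rows:
    - {"dx": 0, "dy": 0, "dz": 0.008, "ax": 0, "ay": 0, "az": 0, "fingers": 1}
    - {"dx": 0, "dy": 0, "dz": 0.008, "ax": 0, "ay": 0, "az": 0, "fingers": 1}
    - {"dx": 0, "dy": 0, "dz": 0, "ax": 0, "ay": 0, "az": 0, "fingers": 1}

```text
clock: 21.25
eef_pos: [0.5318, 0.365, 0.025]
ee_rot: [0.0, 0.587, 0.81, -0.0]
ft_force: [-0.4, 0.2, -3.1]
finger_gap: 0.426
grasp_force: 29.9
```

Emit:
apply_moves:
  rows:
    - {"dx": 0, "dy": 0, "dz": 0.006, "ax": 0, "ay": 0, "az": 0, "fingers": 1}
    - {"dx": 0, "dy": 0, "dz": 0, "ax": 0, "ay": 0, "az": 0, "fingers": 1}
    - {"dx": 0, "dy": 0, "dz": 0, "ax": 0, "ay": 0, "az": 0, "fingers": 1}

```text
clock: 21.55
eef_pos: [0.5318, 0.3652, 0.0234]
ee_rot: [-0.0, 0.587, 0.81, -0.0]
ft_force: [0.5, 0.4, -3.4]
finger_gap: 0.423
grasp_force: 29.9
```

Emit:
apply_moves:
  rows:
    - {"dx": 0, "dy": 0, "dz": 0.004, "ax": 0, "ay": 0, "az": 0, "fingers": 1}
    - {"dx": 0, "dy": 0, "dz": 0, "ax": 0, "ay": 0, "az": 0, "fingers": 1}
    - {"dx": 0, "dy": 0, "dz": 0, "ax": 0, "ay": 0, "az": 0, "fingers": 1}

```text
clock: 21.85
eef_pos: [0.532, 0.3653, 0.0227]
ee_rot: [0.0, 0.587, 0.81, 0.0]
ft_force: [-0.7, -0.9, -0.7]
finger_gap: 0.425
grasp_force: 29.9
```

Emit:
apply_moves:
  rows:
    - {"dx": 0, "dy": 0, "dz": 0.004, "ax": 0, "ay": 0, "az": 0, "fingers": 1}
    - {"dx": 0, "dy": 0, "dz": 0, "ax": 0, "ay": 0, "az": 0, "fingers": 1}
    - {"dx": 0, "dy": 0, "dz": 0, "ax": 0, "ay": 0, "az": 0, "fingers": 1}

```text
clock: 22.15
eef_pos: [0.532, 0.3653, 0.0227]
ee_rot: [0.0, 0.587, 0.81, 0.0]
ft_force: [-1.5, -2.1, 7.7]
finger_gap: 0.421
grasp_force: 29.9
```

Contact made: the force went from −3.4 to +7.7 N at z 0.0227. Releasing and rising.

Emit:
apply_moves:
  rows:
    - {"dx": 0, "dy": 0, "dz": -0.003, "ax": 0, "ay": 0, "az": 0, "fingers": 1}
    - {"dx": 0, "dy": 0, "dz": 0, "ax": 0, "ay": 0, "az": 0, "fingers": 0.52}
    - {"dx": 0, "dy": 0, "dz": 0, "ax": 0, "ay": 0, "az": 0, "fingers": 0.4}
    - {"dx": 0, "dy": 0, "dz": 0, "ax": 0, "ay": 0, "az": 0, "fingers": 0.3}
    - {"dx": 0, "dy": 0, "dz": 0, "ax": 0, "ay": 0, "az": 0, "fingers": 0.3}
    - {"dx": 0, "dy": 0, "dz": 0, "ax": 0, "ay": 0, "az": 0, "fingers": 0.3}

```text
clock: 22.75
eef_pos: [0.5319, 0.3652, 0.0222]
ee_rot: [0.0, 0.587, 0.81, 0.0]
ft_force: [0.1, -0.9, 0.3]
finger_gap: 0.702
grasp_force: 0.0
```

Emit:
apply_moves:
  rows:
    - {"dx": 0, "dy": 0, "dz": -0.04, "ax": 0, "ay": 0, "az": 0, "fingers": 0.3}
    - {"dx": 0, "dy": 0, "dz": -0.12, "ax": 0, "ay": 0, "az": 0, "fingers": 0.3}
    - {"dx": 0, "dy": 0, "dz": -0.16, "ax": 0, "ay": 0, "az": 0, "fingers": 0.3}
    - {"dx": 0, "dy": 0, "dz": -0.16, "ax": 0, "ay": 0, "az": 0, "fingers": 0.3}
    - {"dx": -0.16, "dy": -0.05, "dz": -0.12, "ax": 0, "ay": 0, "az": 0, "fingers": 0.3}
    - {"dx": -0.16, "dy": -0.05, "dz": -0.1, "ax": 0, "ay": 0, "az": 0, "fingers": 0.3}
    - {"dx": 0, "dy": 0, "dz": 0, "ax": 0, "ay": 0, "az": 0, "fingers": 0.3}
    - {"dx": 0, "dy": 0, "dz": 0, "ax": 0, "ay": 0, "az": 0, "fingers": 0.3}

```text
clock: 23.55
eef_pos: [0.5338, 0.2818, 0.1978]
ee_rot: [0.001, 0.588, 0.809, 0.001]
ft_force: [-1.3, 0.3, -1.1]
finger_gap: 0.7
grasp_force: 0.0
```

```bash
python3 - <<'E'
from h import *
s=st()
p=arm.grab_frame("wrist"); cv2.imwrite("pics/w10.png",p["frame"])
k,ok=cloud(p,s); c,q=np.cos(U[2]),np.sin(U[2])
X=U[0]+c*k[...,0]-q*k[...,1]; Y=U[1]+q*k[...,0]+c*k[...,1]
m=ok&(abs(X-.535)<.05)&(abs(Y-.37)<.05)&(k[...,2]>.03)
print(np.percentile(X[m],[2,50,98]),np.percentile(Y[m],[2,50,98]),np.percentile(k[...,2][m],[10,50,90]))
E
```

```text
t 23.55 pos [0.5338 0.2818 0.1978] R [[-0.309, 0.951, 0.002], [0.951, 0.309, 0.001], [0.0, 0.002, -1.0]] F [-1.3  0.3 -1.1] gap 0.7 gf 0.0 q [-0.26  0.61 -0.44  1.66  0.31  0.94 -0.5 ]
[0.5167 0.5652 0.5811] [0.3202 0.3265 0.3832] [0.0416 0.305  0.3106]
```

View pics/w10.png

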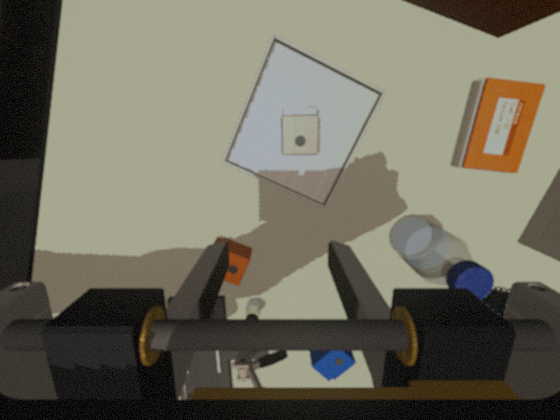

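The block stands upright at (300,132) inside the tray, clear of the walls. The bystanders in view are still standing, and the robot is touching nothing.

```bash
python3 -c "
from workcell import arm
print(arm.close_job())"
```

```text
the job is handed in; nothing more can be done
None
```

The coupon was pressed on (plate pushed back about 9 mm), the jaw released and slid home, the toggle fully opened, the block set upright in the tray, and the job handed in at about 24 s; no result was reported back.

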